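# Clamp the sample tray on the shaker with the quarter-turn stop

### The arm

A 6-joint arm with a two-finger parallel gripper is mounted at the origin on a cart in front of the work surface, level with it; the furniture and walls round the work are solid. World frame = base frame: x ahead of the robot, y to its left, z up, the work surface at z = 0. Lengths are in m, angles in degrees, forces in N, time in s.
With the tool pointing down it reaches from about 0.4 to 0.825 m from the base axis. Payload 7 kg.
Tool frame: the origin (TCP) lies midway between the tips of the shut fingers; the grasp point (between the pads) lies 19 mm behind it; z points along the fingers, y is the line along which they close (so a half turn about z gives the same grasp; the last joint's range is limited). The gripper opens to 88 mm and grips with 3 to 60 N. Pads are 19 mm wide; open, the fingers measure 130 mm over their backs; the gripper's body (78 mm by 193 mm) begins 47 mm behind the grasp point.
Start: joints at [-59.467, 20.546, 0.682, 0, -70.136, -16.507], TCP at [0.164, -0.655, 0.227] pointing down, gripper open.
Joint ranges: [-176.03, 176.03], [-82.01, 121.73], [-58.28, 71.71], [-173.87, 95.51], [-174.79, -0.11], [-173.66, 173.66]. Speed limits (degrees/s): [136.94, 136.94, 172.46, 180, 180, 180].

### API

Orientations are given as [roll, pitch, yaw] about the fixed x, y, z axes, in that order (R = Rz(yaw) Ry(pitch) Rx(roll)).
In Python, from plant import r gives the robot as it stands. The module is installed in compiled form; this text tells all that it offers.
- The arm moves only by the tool play_rows, never from a script. Its argument "rows" is a list of rows, each an object with "slide": the shift along the tool's x, y, z as a fraction of full scale, a list of three; "delta_rot": the turn, a rotation vector about the tool's x, y, z as a fraction of full scale, a list of three; "fingers": the opening, from -1 (shut) to 1 (fully open). In form: [{"slide": [x, y, z], "delta_rot": [rx, ry, rz], "fingers": fingers}, ...]. A call has 1 to 8 rows; each row shifts and turns the commanded pose from where the row before left it, along the tool's axes as they then stand; what a row does not reach is not made up. Full scale, the value 1, is 0.15 m for a shift and 0.08 rad for a turn. A row lasts 1/8 s, in which the tool goes at most 62.5 mm and 10.7 degrees, less where a joint would pass 70% of its speed; a pose out of reach is approached as far as the arm can. A call with a number of a shift or a turn outside -1 to 1 is refused whole. A call with a gripper value outside its range is refused whole. The fingers move at their own pace and stop on an object; "squeeze" is the grip in N (left out, the last holds). Time passes only in rows, so rows that do not move let the fingers close. It gives the time, the measured TCP pose, the force, the opening and the grip force at its end, in the units of the state.
- r.get_state(): the state, without advancing time (a new reading comes with each control period).
- r.capture(name): name is "side" or "top"; returns a dict with "image" (384x512x3 uint8, blue, green, red), "fx", "fy", "cx", "cy" (pixels), "distortion" ([k1, k2, p1, p2, k3] as OpenCV has them; the pictures are not rectified), "R" (3x3) and "t" (3): a world point X has camera coordinates R X + t. Camera axes: x right, y down, z forward; pixel columns grow to the right and rows downward; lengths in m; the calibration is good to about 2 mm. A picture is of the moment at which its call begins. There is no depth.
- r.close_job(): hands the job in; it is judged then, once.
The state is a dict: "time_s": time; "joints": joint angles; "qd": joint speeds; "joint_torque": joint torques, N m; "tcp_pos": TCP position; "eef_rot": TCP orientation; "contact_force": force on the tool from outside, world axes, zero at the start; "moment": the same for the moment, N m; "gripper_width": finger opening in m; "gripper_force": force on a finger pad.
Only numpy, scipy, OpenCV 4.12 (cv2) and the standard library are available. Lean on these libraries where they do the work, as an engineer would, in place of code of your own. Each camera call takes 0.05 s, during which the arm holds its last target. There are 200 camera calls.

### The job

Secure the tray of sample tubes on the shaker with the roller stop from its holder. Drop the stop's T-foot into the platform's slot and slide it up until it presses the tray firmly but gently (about 10 N, never over 18 N) against the spring fence. Keep that pressure while you twist the stop a quarter turn clockwise as far as it goes, so that it locks and the tray stays clamped when you let go.

Things in the scene. Friction and masses are not known exactly. Their poses are not given: they have to be found in the camera images.
- stop: Loose roller stop standing in the grey holder, 96 mm tall, 0.26 kg. Origin: on its axis at the underside of its collar (37 mm across, z 0 to 5 mm); z up. Black rubber roller, spinning freely on the post: 40 mm across, z 5.5 to 38.5. Neck 16 mm across up to z 51, thumb bar z 51 to 81. A T-foot hangs 14.5 mm below the collar. Half a turn about z gives the same shape.
- stop_bar (a point): Centre of the stop's black thumb bar, where it is gripped, 66 mm above the stop's origin. The bar is 14 mm thick (x), 46 mm long (y), 30 mm high, parallel to the T-foot below, so it shows which way the foot lies: along the slot it drops in and slides, across the slot it is locked.
- stop_foot (a point): Lowest point of the steel T-foot, 14.5 mm below the collar. Foot 26 mm long (y), 14 wide (x), tapering to 21 x 10. A spring draws it up (about 45 N); its wedge-topped arms pass under the slot's lips when turned clockwise seen from above and clamp from about 55 degrees on, resisting with a few tenths of a N m, up to a hard stop at 92 to 100 degrees. Anticlockwise it jams.
- shaker: Bench shaker, fixed: white housing, aluminium platform 180 (x) by 360 (y) mm, top at z = 88 mm. Origin under its centre on the worktop, z up. One T-slot along y at x = 0, full length: mouth 16 mm wide, lips 5 mm thick, channel 27 mm wide, 11 mm deep. Rims 10 mm high, inner faces at x = +-80. At the +y end stands a fence with a spring jaw for the tray.
- slot_entry (a point): Point on the middle of the slot at platform height in its free stretch, 125 mm from the shaker's centre towards -y (axes as the shaker's); a good place to drop the foot in. From here the stop slides towards +y to the tray: 45 to 85 mm of travel to first touch, then 4 to 16 mm pushing the loose tray along until it meets the fence, then up to 5 mm against the jaw's springs.
- tray: Grey foam tube tray, 156 x 156 x 42 mm, loose on the platform between the rims, axes as the shaker's, origin under its centre; six red-capped tubes stand in its +y half (to z = 100). About 0.25 kg: slides under 1 to 4 N. The stop pushes its face at y = -78. Fence jaw: 8 N per mm, travel 5 mm, no preload; its place varies by 26 mm and is not measured: feel for it.
- holder: Grey plastic holder block, fixed, 66 (x) x 120 (y) x 26 mm, origin under its centre; two round wells 32 mm across, 21 mm deep at y = -27 and +27 mm. The stop stands in the +27 one, its collar on the block's top, turned up to 50 degrees either way.
- cup: Bystander: specimen cup with a red screw lid, 53 mm across, 59 mm tall, origin at the centre of its underside.
- bottle: Bystander: brown reagent bottle with a black cap, 48 mm across, 95 mm tall, origin at the centre of its underside.
Mind the look-alikes: they are no part of the job. There is more than one size of the tray; the one meant has the size given above.

How it is judged (in metres and radians):
On the way, in this order (a step that is already met when the one before it is completed fails the run):
1. the T-foot is down in the slot, collar on the platform, thumb bar along the slot (z of stop in the frame of shaker between 0.085 and 0.0905 m and x of stop in the frame of shaker between -0.003 and 0.003 m and y of stop in the frame of shaker above -0.175 m and angle between stop's own z axis and vertical below 0.06 rad and angle between the y axis of stop and the y axis of shaker, either way round below 0.3 rad), for 0.2 s.
2. still unturned, the stop has been slid against the tray and presses it into the spring fence with more than 5 N (all of step 1 and contact force between stop and tray above 5 N), for 0.2 s.
At the end, for the whole second after the job is handed in: Stop upright in the slot (collar within 2.5 mm of the platform, 3 mm of the slot's middle), turned at least 70 degrees across it, released, and by itself pressing the tray into the spring fence with over 2 N; the tray flat on the platform, all at rest (z of stop in the frame of shaker between 0.085 and 0.0905 m and x of stop in the frame of shaker between -0.003 and 0.003 m and y of stop in the frame of shaker above -0.175 m and angle between stop's own z axis and vertical below 0.06 rad and angle between the y axis of stop and the y axis of shaker, either way round above 1.22 rad and contact force between stop and tray above 2 N and z of tray in the frame of shaker below 0.091 m and angle between tray's own z axis and vertical below 0.03 rad and linear speed of each of stop, tray below 0.02 m/s and contact force between the fingers and stop below 0.1 N); the robot touches nothing.
It fails at once if the stop presses on the tray with more than 18 N (contact force between stop and tray above 18 N).
It fails at once if the fingers push the tray about (contact force between the fingers and tray above 5 N).
It fails at once if the cup or the bottle is knocked away or over (moved more than 3 cm) (distance of any of cup, bottle from where it was at the start of the episode above 0.03 m).
It also fails if it takes over 64 s, if anything falls off the work surface, if the arm or the gripper's body presses on something with over 40 N, if the wrist force passes 120 N, or if a joint passes its speed limit or range.

## Working session

There is one attempt and no reset: what is moved stays moved. The work goes in short steps, Python scripts to look and compute and a tool call to move; the robot and the scene stay as the last step left them, time stands still between calls to the robot, and variables do not carry over. Pictures are saved under pics/ and viewed, at most 10 in all, crops included, and the job is handed in when it is done.

Besides the shell and the picture viewer there is one more tool, called after "Request:" as a command line: name --argument value ..., lists and objects as JSON in quotes. play_rows: Moves the arm, as the interface text tells. Shift numbers are shares of 0.15 m and turn numbers shares of 0.08 rad, none past 1 either way. Its arguments: {"type":"object","properties":{"rows":{"type":"array"},"squeeze":{"type":"number"}},"required":["rows"]}

```bash
mkdir -p pics
cat > h.py <<'E'
import numpy as np, cv2
from plant import r
def ray(c,u,v):
    K=np.array([[c['fx'],0,c['cx']],[0,c['fy'],c['cy']],[0,0,1]]);R=np.array(c['R']);t=np.array(c['t'])
    p=cv2.undistortPoints(np.array([[[u,v]]],float),K,np.array(c['distortion'],float))[0,0]
    d=R.T@np.array([p[0],p[1],1]);return -R.T@t,d/np.linalg.norm(d)
def onz(c,u,v,z):
    o,d=ray(c,u,v);return o+d*(z-o[2])/d[2]
def tri(a,b):
    (o,d),(p,e)=a,b
    s=np.linalg.lstsq(np.c_[d,-e],p-o,rcond=None)[0]
    A=o+s[0]*d;B=p+s[1]*e;return (A+B)/2,np.linalg.norm(A-B)
def proj(c,X):
    K=np.array([[c['fx'],0,c['cx']],[0,c['fy'],c['cy']],[0,0,1]])
    return cv2.projectPoints(np.array(X,float).reshape(-1,1,3),cv2.Rodrigues(np.array(c['R']))[0],np.array(c['t'],float),K,np.array(c['distortion'],float))[0][:,0]
E
python3 - <<'E'
from h import *
import pickle
for n in('side','top'):
    c=r.capture(n);cv2.imwrite(f'pics/{n}0.png',c['image']);pickle.dump(c,open(n+'0.pkl','wb'))
    print(n,-np.array(c['R']).T@c['t'],np.array(c['R'])[2])
s=r.get_state();print(s)
E
```

```text
side [0.07530764 0.73821855 0.67376243] [ 0.47176057 -0.68998243 -0.54896831]
top [ 0.41846102 -0.01966539  1.50432596] [ 0.11188987  0.00278635 -0.99371671]
{'time_s': 0.1, 'joints': array([-5.94666217e+01,  2.05881834e+01,  6.38497295e-01, -1.62927516e-02,
       -7.01351091e+01, -1.65051316e+01]), 'qd': array([-0.03363491, -0.02852562,  0.00354184,  0.04463362, -0.07729895,
        0.10950689]), 'joint_torque': array([-3.71267713e-03, -5.84160876e+01,  2.93748611e+01,  7.01564535e+00,
        1.01643149e-02, -7.41978715e-05]), 'tcp_pos': array([ 0.16346054, -0.65446177,  0.2257073 ]), 'eef_rot': array([ 1.79914347e+02, -9.40661610e-03, -1.65977294e+02]), 'contact_force': array([ 0.6128631 , -0.49990379, -0.83336295]), 'moment': array([ 0.01712466,  0.02637675, -0.02934595]), 'gripper_force': 0.0, 'gripper_width': 0.08777279250353758}
```

View pics/side0.png

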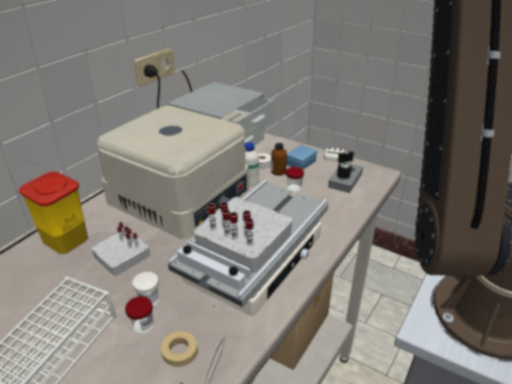

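View pics/top0.png

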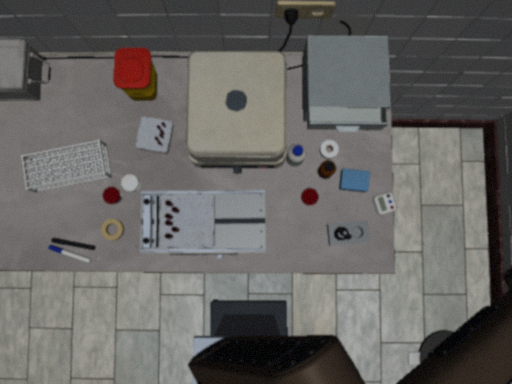

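The side view shows the shaker around (250,245) and the stop in its holder at (345,165). In the top view, the shaker spans columns 141–266 and rows 190–253. The fence is on the left (world +y), and the holder is at (348,233) with the stop at about (343,233). I'll enlarge these areas.

Run:
```python
from h import *
import pickle
t=pickle.load(open('top0.pkl','rb'));s=pickle.load(open('side0.pkl','rb'))
z=lambda c,x,y,w,h,k:cv2.resize(c['image'][y:y+h,x:x+w],None,fx=k,fy=k,interpolation=cv2.INTER_CUBIC)
A=z(t,135,183,140,76,5.7142857)[:434]; 
B=z(t,320,215,57,36,7);C=z(s,320,140,57,56,7)
W=np.zeros((600,800,3),np.uint8)
W[:392,400:799]=C;W[:252,:399]=B
cv2.imwrite('pics/z1.png',W);cv2.imwrite('pics/z2.png',A)
```

```text
(no output)
```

View pics/z1.png

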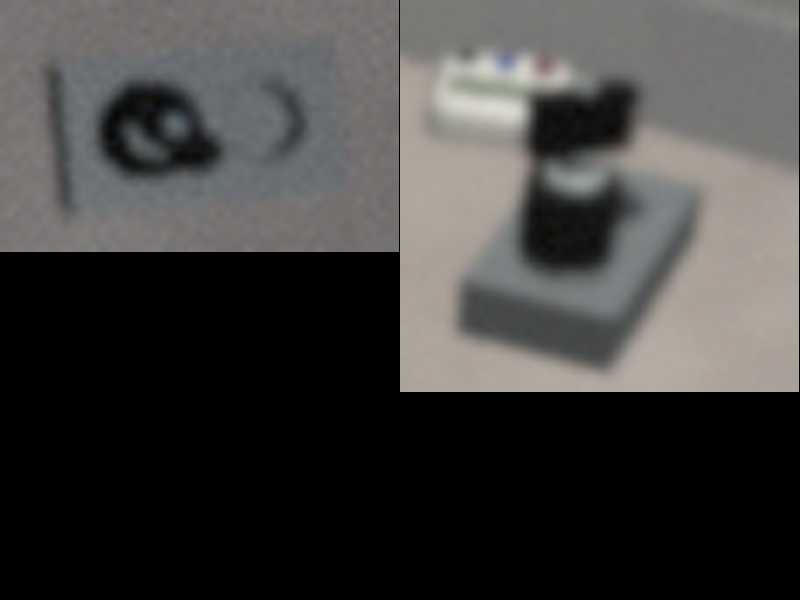

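View pics/z2.png

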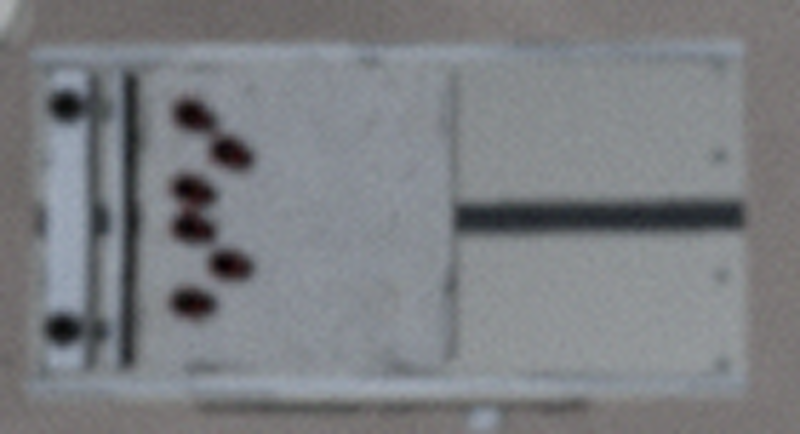

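z1 shows the roller as a ring centred near (150,130) in the crop, with the bar running diagonally to lower right (210,155). The side view shows the bar from (530,90) to (635,150). z2 shows the slot at rows 202–230 and columns 458–742, with the tray's -y face at column 455.

Run:
```python
from h import *
import pickle
t=pickle.load(open('top0.pkl','rb'));s=pickle.load(open('side0.pkl','rb'))
g=cv2.cvtColor(t['image'],cv2.COLOR_BGR2GRAY).astype(float)
# slot centreline
pts=[]
for u in range(218,264):
    col=g[212:232,u];w=np.clip(130-col,0,None)*(col<118)
    base=np.median(col);w=np.clip(base-12-col,0,None)
    pts.append((u,212+(w*np.arange(20)).sum()/w.sum(),w.sum()))
p=np.array(pts);P=np.array([onz(t,u,v,.083)[:2] for u,v,_ in p])
k=np.polyfit(P[:,1],P[:,0],1);print('slot x=%.4f*y+%.4f'%tuple(k),'res',np.std(P[:,0]-np.polyval(k,P[:,1])),'yaw',np.degrees(np.arctan(-k[0])))
print('row prof',g[217:226,240].round(), 'end col',g[221,256:275].round(),g[205,256:275].round())
for n,(u,v,z) in dict(slotend=(265.2,221,.088),slotstart=(215.3,221,.088),trayface=(214.6,215,.13)).items():print(n,onz(t,u,v,z))
# rims corners (crop /5.714)
for u,v in((30,50),(742,45),(745,385),(28,390)):print('rimcorner',onz(t,135+u/5.714,183+v/5.714,.098))
# holder corners top z=.026 (zoom 7)
for u,v in((50,62),(333,43),(345,188),(70,212)):print('holder',onz(t,320+u/7,215+v/7,.026))
G=cv2.cvtColor(s['image'],cv2.COLOR_BGR2GRAY)
print(g[224:243,332:354].astype(int));print(G[148:182,336:414-0][:, :20] if 0 else G[150:180,336:354])
c=cv2.resize(t['image'][222:246,328:360],None,fx=16,fy=16,interpolation=cv2.INTER_CUBIC)
d=cv2.resize(s['image'][146:182,332:356],None,fx=16,fy=16,interpolation=cv2.INTER_CUBIC)[:384]
o=np.hstack([c[:, :400],d]);cv2.imwrite('pics/z3.png',np.clip(o*1.6,0,255).astype(np.uint8))
```

```text
slot x=-0.0183*y+0.4959 res 0.0001672976754904451 yaw 1.0488175729218732
row prof [120.  96.  55.  46.  43.  59.  96. 126. 139.] end col [ 45.  46.  43.  46.  46.  45.  43.  51.  62.  91. 111. 119. 112. 117.
 122. 118. 120. 113. 118.] [140. 142. 144. 143. 139. 140. 142. 139. 136. 129. 122. 120. 119. 119.
 117. 117. 120. 118. 120.]
slotend [ 0.4942183  -0.05544206  0.088     ]
slotstart [0.49330167 0.08813452 0.088     ]
trayface [0.50784471 0.08713402 0.13      ]
rimcorner [0.57555538 0.30534145 0.098     ]
rimcorner [ 0.58027992 -0.05391319  0.098     ]
rimcorner [ 0.41026615 -0.05599832  0.098     ]
rimcorner [0.40504723 0.30119295 0.098     ]
holder [ 0.49000169 -0.2431181   0.026     ]
holder [ 0.49875841 -0.36525496  0.026     ]
holder [ 0.43667709 -0.36930767  0.026     ]
holder [ 0.42598267 -0.25108217  0.026     ]
[[107 109 111 109 113 110 108 109 108 106 109 110 113 110 107 104 108 110
  107 107 110 109]
 [113 111 111 114 104 112 104 103 102 100 108 103 103 109 108 109 107 109
  110 110 111 110]
 [113 108 109 108 110  98  84  80  78  85  81  88  90  99 104 110 111 106
  112 
[... 3052 characters left out ...]
 22  24  38  56  73  87]
 [113  72  33  20  18  21  21  21  18  20  22  24  20  27  45  72  93 104]
 [107  70  32  18  16  18  20  13  17  20  16  20  22  34  61  92 109 120]
 [103  65  27  18  16  13  19  18  19  23  20  20  22  40  72 101 121 126]
 [ 99  62  28  20  13  21  22  22  21  17  21  14  23  43  79 106 123 127]
 [103  67  34  21  21  13  20  17  17  17  18  19  24  51  85 113 124 128]
 [109  82  49  34  23  21  23  18  19  21  24  24  34  61  94 117 126 128]
 [117  95  72  53  42  32  31  30  29  31  34  41  55  79 105 122 127 128]
 [123 114  98  79  70  62  57  59  61  62  62  70  84 102 117 125 128 127]
 [127 121 117 106  96  89  86  90  93  94  96  97 107 114 124 129 126 122]]
```

View pics/z3.png

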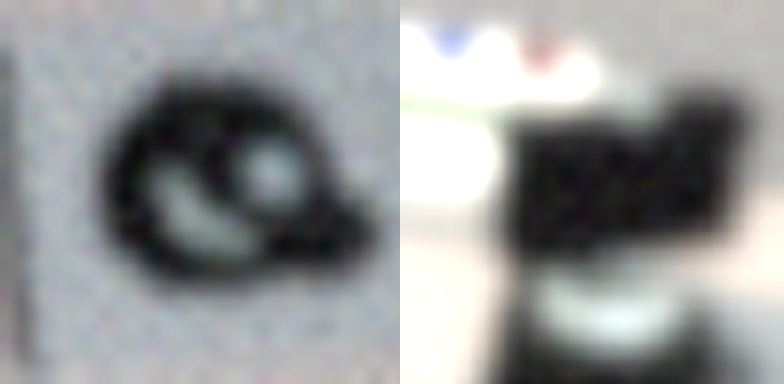

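The light dot at (270,175) in the left crop is the post cap in the middle of the bar. The bar runs from (190,120) to (360,235), about 34° off world y. Next I'll triangulate the cap and check the slot in the side view.

Run:
```python
from h import *
import pickle
t=pickle.load(open('top0.pkl','rb'));s=pickle.load(open('side0.pkl','rb'))
print('cap',tri(ray(t,344.4,232.4),ray(s,346.2,151.7)), onz(t,344.4,232.4,.1075),onz(s,346.2,151.7,.1075))
G=cv2.cvtColor(s['image'],cv2.COLOR_BGR2GRAY)
for y in(-.03,0,.03):
    xs=np.arange(.44,.5601,.003);q=proj(s,[(x,y,.085) for x in xs]).astype(np.float32)
    v=cv2.remap(G,q[:,:1],q[:,1:],cv2.INTER_LINEAR).ravel()
    w=np.clip(np.median(v)-15-v.astype(float),0,None)*(np.abs(xs-.5)<.03);print(y,v.tolist(),'slot x side',(w*xs).sum()/max(w.sum(),1e-6))
cup=None
for n,u,v,z in(('redcup',310,197,.059),('bottle',327,170,.095)):print(n,onz(t,u,v,z))
for yy in(-146-.0,):
    pass
```

```text
cap (array([ 0.46097977, -0.28013793,  0.10714361]), np.float64(0.0024387281669056467)) [ 0.46209769 -0.27960838  0.1075    ] [ 0.45964067 -0.2800396   0.1075    ]
-0.03 [161, 160, 160, 161, 161, 160, 160, 161, 160, 161, 161, 161, 160, 161, 161, 157, 140, 113, 89, 84, 88, 111, 141, 158, 161, 162, 162, 161, 162, 161, 160, 160, 161, 160, 160, 160, 161, 162, 161, 162, 161] slot x side 0.49702343750000005
0 [160, 161, 161, 161, 161, 161, 161, 160, 161, 161, 160, 161, 161, 162, 161, 154, 132, 101, 81, 77, 86, 113, 141, 157, 161, 161, 161, 161, 161, 161, 162, 161, 159, 162, 161, 161, 161, 161, 160, 161, 161] slot x side 0.49642268041237125
0.03 [161, 161, 161, 159, 161, 161, 161, 161, 160, 160, 161, 161, 160, 160, 158, 148, 125, 96, 81, 80, 93, 121, 148, 158, 161, 162, 162, 161, 160, 161, 162, 161, 161, 161, 161, 161, 162, 162, 161, 161, 160] slot x side 0.4956607142857144
redcup [ 0.5673824  -0.18822566  0.059     ]
bottle [ 0.64263226 -0.23393948  0.095     ]
```

Request:
play_rows --rows '[{"slide": [-0.3,0.23,0],"delta_rot": [0,0,0],"fingers": 1},{"slide": [-0.3,0.23,0],"delta_rot": [0,0,0],"fingers": 1},{"slide": [-0.3,0.23,0],"delta_rot": [0,0,0],"fingers": 1},{"slide": [-0.3,0.23,0],"delta_rot": [0,0,0],"fingers": 1},{"slide": [-0.3,0.23,0],"delta_rot": [0,0,0],"fingers": 1},{"slide": [-0.3,0.23,0],"delta_rot": [0,0,0],"fingers": 1},{"slide": [-0.3,0.23,0],"delta_rot": [0,0,0],"fingers": 1},{"slide": [-0.13,0.1,0],"delta_rot": [0,0,0],"fingers": 1}]'

```text
time_s: 1.1
tcp_pos: [0.4273, -0.3227, 0.2264]
eef_rot: [180.0, 0.0, -165.8]
contact_force: [0.5, -0.7, -0.5]
gripper_width: 0.0873
gripper_force: 0.0
```

Request:
play_rows --rows '[{"slide": [0,0,0],"delta_rot": [0,0,-1],"fingers": 1},{"slide": [0,0,0],"delta_rot": [0,0,-1],"fingers": 1},{"slide": [0,0,0],"delta_rot": [0,0,-1],"fingers": 1},{"slide": [0,0,0],"delta_rot": [0,0,-1],"fingers": 1},{"slide": [0,0,0],"delta_rot": [0,0,-1],"fingers": 1},{"slide": [0,0,0],"delta_rot": [0,0,-1],"fingers": 1},{"slide": [0,0,0],"delta_rot": [0,0,-1],"fingers": 1},{"slide": [0,0,0],"delta_rot": [0,0,-1],"fingers": 1}]'

```text
time_s: 2.1
tcp_pos: [0.4257, -0.3248, 0.2262]
eef_rot: [180.0, -0.0, -129.2]
contact_force: [-0.7, -0.2, 0.0]
gripper_width: 0.0875
gripper_force: 0.0
```

Request:
play_rows --rows '[{"slide": [0,0,0],"delta_rot": [0,0,-1],"fingers": 1},{"slide": [0,0,0],"delta_rot": [0,0,-0.17],"fingers": 1},{"slide": [0,0,0],"delta_rot": [0,0,0],"fingers": 1}]'

```text
time_s: 2.48
tcp_pos: [0.4258, -0.3249, 0.2264]
eef_rot: [180.0, -0.0, -124.0]
contact_force: [0.1, -0.4, 0.3]
gripper_width: 0.0876
gripper_force: 0.0
```

```bash
cat >> h.py <<'E'
def goto(x,y,z,yaw):
    s=r.get_state();p=s['tcp_pos'];R=cv2.Rodrigues(np.zeros(3))[0]
    from scipy.spatial.transform import Rotation as Q
    R=Q.from_euler('xyz',s['eef_rot'],degrees=True);T=Q.from_euler('xyz',[180,0,yaw],degrees=True)
    print('t',round(s['time_s'],2),'p',p.round(4),'rot',np.round(s['eef_rot'],2),'q',np.round(s['joints'],1),'F',np.round(s['contact_force'],1),'M',np.round(s['moment'],2),'w',round(s['gripper_width'],4),'g',s['gripper_force'])
    print('slide',(R.inv().apply(np.array([x,y,z])-p)/.15).round(3),'rot',((R.inv()*T).as_rotvec()/.08).round(3))
E
python3 -c "
from h import *
goto(.461,-.280,.076,-124)"
```

```text
t 2.48 p [ 0.4258 -0.3249  0.2264] rot [ 179.98   -0.   -124.02] q [-16.4   7.4 -16.9  -0.  -65.7 -17.7] F [ 0.1 -0.4  0.3] M [ 0.02  0.08 -0.04] w 0.0876 g 0.0
slide [-0.379 -0.027  1.003] rot [ 0.004 -0.    -0.005]
```

Request:
play_rows --rows '[{"slide": [-0.19,-0.014,0],"delta_rot": [0,0,0],"fingers": 1},{"slide": [-0.19,-0.013,0],"delta_rot": [0,0,0],"fingers": 1},{"slide": [0,0,0.2],"delta_rot": [0,0,0],"fingers": 1},{"slide": [0,0,0.2],"delta_rot": [0,0,0],"fingers": 1},{"slide": [0,0,0.2],"delta_rot": [0,0,0],"fingers": 1},{"slide": [0,0,0.2],"delta_rot": [0,0,0],"fingers": 1},{"slide": [0,0,0.1],"delta_rot": [0,0,0],"fingers": 1},{"slide": [0,0,0],"delta_rot": [0,0,0],"fingers": 1}]'

```text
time_s: 3.48
tcp_pos: [0.4606, -0.2798, 0.0909]
eef_rot: [179.9, -0.0, -124.0]
contact_force: [0.0, 0.2, 0.4]
gripper_width: 0.0879
gripper_force: 0.0
```

```bash
python3 -c "
from h import *
goto(.461,-.280,.076,-124)
c=r.capture('side');cv2.imwrite('pics/s1.png',cv2.resize(c['image'][100:220,280:440],None,fx=5,fy=5))
c=r.capture('top');cv2.imwrite('pics/t1.png',cv2.resize(c['image'][190:270,290:400],None,fx=5,fy=5))"
```

```text
t 3.48 p [ 0.4606 -0.2798  0.0909] rot [ 1.7990e+02 -5.0000e-02 -1.2397e+02] q [-10.4  15.4 -26.6   0.  -48.2 -23.5] F [0.  0.2 0.4] M [-0.01  0.02  0.  ] w 0.0879 g 0.0
slide [-0.001 -0.003  0.099] rot [ 0.022 -0.01   0.007]
```

View pics/s1.png

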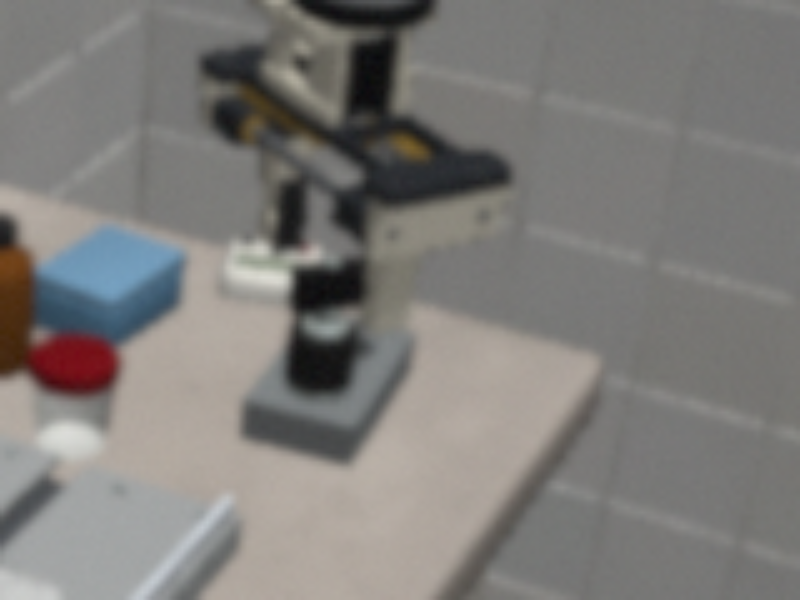

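The fingers straddle the bar: one at (290,210), one at (390,290), with the bar at (330,285). I'll lower and grip.

Request:
play_rows --rows '[{"slide": [0,0,0.1],"delta_rot": [0,0,0],"fingers": 1},{"slide": [0,0,0],"delta_rot": [0,0,0],"fingers": -1},{"slide": [0,0,0],"delta_rot": [0,0,0],"fingers": -1},{"slide": [0,0,0],"delta_rot": [0,0,0],"fingers": -1},{"slide": [0,0,0],"delta_rot": [0,0,0],"fingers": -1},{"slide": [0,0,0],"delta_rot": [0,0,0],"fingers": -1},{"slide": [0,0,0],"delta_rot": [0,0,0],"fingers": -1},{"slide": [0,0,0],"delta_rot": [0,0,0],"fingers": -1}]' --squeeze 45

```text
time_s: 4.58
tcp_pos: [0.4611, -0.2799, 0.0766]
eef_rot: [-180.0, 0.0, -123.9]
contact_force: [-0.4, -0.1, 0.0]
gripper_width: 0.023
gripper_force: 0.0
```

```bash
python3 -c "
from h import *
goto(.461,-.280,.16,-124)"
```

```text
t 4.58 p [ 0.4611 -0.2799  0.0766] rot [-180.      0.   -123.94] q [-10.4  16.4 -27.5   0.  -46.1 -23.5] F [-0.4 -0.1  0. ] M [ 0.04  0.11 -0.01] w 0.023 g 0.0
slide [ 0.001  0.    -0.556] rot [-0.     0.     0.013]
```

Request:
play_rows --rows '[{"slide": [0,0,0],"delta_rot": [0,0,0],"fingers": -1},{"slide": [0,0,0],"delta_rot": [0,0,0],"fingers": -1},{"slide": [0,0,0],"delta_rot": [0,0,0],"fingers": -1},{"slide": [0,0,0],"delta_rot": [0,0,0],"fingers": -1}]'

```text
time_s: 5.08
tcp_pos: [0.461, -0.2799, 0.0765]
eef_rot: [180.0, -0.0, -123.9]
contact_force: [-0.2, -1.3, -1.0]
gripper_width: 0.0138
gripper_force: 44.8
```

```bash
python3 -c "
from h import *
goto(.461,-.280,.17,-124)"
```

```text
t 5.08 p [ 0.461  -0.2799  0.0765] rot [ 1.7999e+02 -1.0000e-02 -1.2394e+02] q [-10.4  16.4 -27.5  -0.  -46.1 -23.5] F [-0.2 -1.3 -1. ] M [-0.01  0.22  0.06] w 0.0138 g 44.83230583369732
slide [ 0.001 -0.    -0.623] rot [ 0.003 -0.001  0.012]
```

Request:
play_rows --rows '[{"slide": [0,0,-0.19],"delta_rot": [0,0,0],"fingers": -1},{"slide": [0,0,-0.19],"delta_rot": [0,0,0],"fingers": -1},{"slide": [0,0,-0.19],"delta_rot": [0,0,0],"fingers": -1},{"slide": [0,0,-0.19],"delta_rot": [0,0,0],"fingers": -1}]'

```text
time_s: 5.58
tcp_pos: [0.4608, -0.2796, 0.1911]
eef_rot: [180.0, 0.0, -123.9]
contact_force: [0.9, 0.3, -2.8]
gripper_width: 0.0139
gripper_force: 44.8
```

Request:
play_rows --rows '[{"slide": [0,0,0],"delta_rot": [0,0,-1],"fingers": -1},{"slide": [0,0,0],"delta_rot": [0,0,-1],"fingers": -1},{"slide": [0,0,0],"delta_rot": [0,0,-1],"fingers": -1},{"slide": [0,0,0],"delta_rot": [0,0,-1],"fingers": -1},{"slide": [0,0,0],"delta_rot": [0,0,-1],"fingers": -1},{"slide": [0,0,0],"delta_rot": [0,0,-1],"fingers": -1},{"slide": [0,0,0],"delta_rot": [0,0,-1],"fingers": -1},{"slide": [0,0,0],"delta_rot": [0,0,-0.65],"fingers": -1}]'

```text
time_s: 6.58
tcp_pos: [0.4608, -0.2797, 0.1901]
eef_rot: [180.0, 0.0, -88.8]
contact_force: [0.5, 0.5, -2.4]
gripper_width: 0.0135
gripper_force: 44.8
```

```bash
python3 -c "
from h import *
goto(.496,0,.19,-88.9)"
```

```text
t 6.58 p [ 0.4608 -0.2797  0.1901] rot [ 1.7997e+02  3.0000e-02 -8.8760e+01] q [-10.4   9.4 -19.5  -0.  -61.1  11.7] F [ 0.5  0.5 -2.4] M [0.01 0.06 0.  ] w 0.0135 g 44.83143389225006
slide [-1.859 -0.275  0.002] rot [0.007 0.007 0.03 ]
```

Request:
play_rows --rows '[{"slide": [-0.232,-0.034,0],"delta_rot": [0,0,0.03],"fingers": -1},{"slide": [-0.232,-0.034,0],"delta_rot": [0,0,0],"fingers": -1},{"slide": [-0.232,-0.034,0],"delta_rot": [0,0,0],"fingers": -1},{"slide": [-0.232,-0.034,0],"delta_rot": [0,0,0],"fingers": -1},{"slide": [-0.232,-0.034,0],"delta_rot": [0,0,0],"fingers": -1},{"slide": [-0.232,-0.034,0],"delta_rot": [0,0,0],"fingers": -1},{"slide": [-0.232,-0.034,0],"delta_rot": [0,0,0],"fingers": -1},{"slide": [-0.232,-0.036,0],"delta_rot": [0,0,0],"fingers": -1}]'

```text
time_s: 7.58
tcp_pos: [0.497, 0.0004, 0.1903]
eef_rot: [180.0, 0.0, -89.0]
contact_force: [0.6, -0.4, -2.4]
gripper_width: 0.0135
gripper_force: 44.8
```

Request:
play_rows --rows '[{"slide": [0,0,0],"delta_rot": [0,0,0],"fingers": -1},{"slide": [0,0,0],"delta_rot": [0,0,0],"fingers": -1}]'

```text
time_s: 7.82
tcp_pos: [0.4969, -0.0009, 0.1902]
eef_rot: [180.0, -0.0, -89.0]
contact_force: [0.9, -0.4, -2.6]
gripper_width: 0.0138
gripper_force: 44.8
```

```bash
python3 -c "
from h import *
goto(.496,0,.155,-88.9)
c=r.capture('side');print(proj(c,[(.496,0,.088),(.496,0,.125),(.461+.035,0,.14)]))
a=cv2.resize(c['image'][140:290,190:340],None,fx=4,fy=4)
cv2.imwrite('pics/s2.png',a)"
```

```text
t 7.83 p [ 0.4969 -0.0009  0.1902] rot [ 1.7995e+02 -1.0000e-02 -8.8990e+01] q [ 22.6   5.3 -24.3  -0.  -60.4 -21.6] F [ 0.9 -0.4 -2.6] M [ 0.06  0.15 -0.03] w 0.0138 g 44.83106642961502
slide [-0.006  0.006  0.235] rot [ 0.01  -0.001 -0.019]
[[283.13335159 201.60306318]
 [283.56116288 188.50872927]
 [283.73755631 183.04903235]]
```

View pics/s2.png

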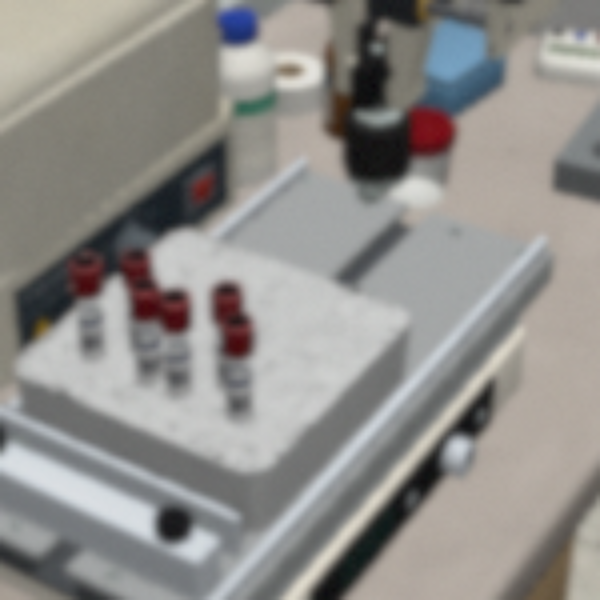

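The foot hangs at (372,195) in the crop, which is (283,189) full frame, right where I predicted. I'll lower it in stages.

Request:
play_rows --rows '[{"slide": [0,0.005,0.1],"delta_rot": [0,0,0],"fingers": -1},{"slide": [0,0,0.1],"delta_rot": [0,0,0],"fingers": -1},{"slide": [0,0,0.02],"delta_rot": [0,0,0],"fingers": -1},{"slide": [0,0,0.02],"delta_rot": [0,0,0],"fingers": -1},{"slide": [0,0,0.02],"delta_rot": [0,0,0],"fingers": -1},{"slide": [0,0,0.02],"delta_rot": [0,0,0],"fingers": -1}]'

```text
time_s: 8.62
tcp_pos: [0.4966, -0.0008, 0.1486]
eef_rot: [-180.0, 0.0, -89.0]
contact_force: [-2.0, 0.4, 4.0]
gripper_width: 0.0136
gripper_force: 44.8
```

```bash
python3 -c "
from h import *
goto(.496,0,.1385,-88.9)"
```

```text
t 8.62 p [ 0.4966 -0.0008  0.1486] rot [-179.99    0.    -89.01] q [ 22.6   7.6 -27.7   0.  -54.6 -21.6] F [-2.   0.4  4. ] M [0.26 0.76 0.05] w 0.0136 g 44.83598381280899
slide [-0.006  0.004  0.068] rot [-0.002  0.001 -0.024]
```

Request:
play_rows --rows '[{"slide": [0,0.007,0],"delta_rot": [0,0,0],"fingers": -1},{"slide": [0,0,0.01],"delta_rot": [0,0,0],"fingers": -1},{"slide": [0,0,0],"delta_rot": [0,0,0],"fingers": -1}]'

```text
time_s: 9.0
tcp_pos: [0.4953, -0.0008, 0.1469]
eef_rot: [180.0, 0.0, -89.0]
contact_force: [0.7, 0.2, -2.1]
gripper_width: 0.0136
gripper_force: 44.8
```

```bash
python3 -c "
from h import *
goto(.496,0,.1385,-88.9)"
```

```text
t 9.0 p [ 0.4953 -0.0008  0.1469] rot [179.98   0.   -89.02] q [ 22.7   7.6 -28.   -0.  -54.4 -21.7] F [ 0.7  0.2 -2.1] M [ 0.    0.12 -0.04] w 0.0136 g 44.831168577075005
slide [-0.006 -0.005  0.056] rot [ 0.004  0.001 -0.026]
```

Request:
play_rows --rows '[{"slide": [0,0.002,0.015],"delta_rot": [0,0,0],"fingers": -1},{"slide": [0,0,0.015],"delta_rot": [0,0,0],"fingers": -1},{"slide": [0,0,0.015],"delta_rot": [0,0,0],"fingers": -1},{"slide": [0,0,0],"delta_rot": [0,0,0],"fingers": -1}]'

```text
time_s: 9.5
tcp_pos: [0.4951, -0.0009, 0.14]
eef_rot: [180.0, -0.0, -89.0]
contact_force: [1.4, -0.2, -2.5]
gripper_width: 0.0137
gripper_force: 44.8
```

```bash
python3 -c "
from h import *
goto(.496,0,.1385,-88.9)"
```

```text
t 9.5 p [ 0.4951 -0.0009  0.14  ] rot [ 1.7997e+02 -1.0000e-02 -8.9020e+01] q [ 22.7   8.1 -28.5  -0.  -53.4 -21.7] F [ 1.4 -0.2 -2.5] M [ 0.01  0.11 -0.03] w 0.0137 g 44.831149354577065
slide [-0.006 -0.006  0.01 ] rot [ 0.006 -0.002 -0.026]
```

Request:
play_rows --rows '[{"slide": [0,-0.002,0.007],"delta_rot": [0,0,0],"fingers": -1},{"slide": [0,0,0.005],"delta_rot": [0,0,0],"fingers": -1},{"slide": [0,0,0],"delta_rot": [0,0,0],"fingers": -1}]'

```text
time_s: 9.88
tcp_pos: [0.4956, -0.0009, 0.1385]
eef_rot: [-180.0, -0.0, -89.0]
contact_force: [-0.2, -0.2, -1.5]
gripper_width: 0.0137
gripper_force: 44.8
```

```bash
python3 -c "
from h import *
goto(.496,.067,.1385,-88.9)"
```

```text
t 9.88 p [ 0.4956 -0.0009  0.1385] rot [-180.     -0.    -89.01] q [ 22.7   8.2 -28.6   0.  -53.2 -21.7] F [-0.2 -0.2 -1.5] M [0.07 0.13 0.01] w 0.0137 g 44.83125530183315
slide [-0.452 -0.011  0.   ] rot [-0.    -0.    -0.025]
```

Request:
play_rows --rows '[{"slide": [-0.03,0,0.003],"delta_rot": [0,0,-0.02],"fingers": -1},{"slide": [-0.05,0,0],"delta_rot": [0,0,0],"fingers": -1},{"slide": [-0.05,0,0],"delta_rot": [0,0,0],"fingers": -1},{"slide": [-0.05,0,0],"delta_rot": [0,0,0],"fingers": -1},{"slide": [-0.05,0,0],"delta_rot": [0,0,0],"fingers": -1},{"slide": [-0.05,0,0],"delta_rot": [0,0,0],"fingers": -1},{"slide": [0,0,0],"delta_rot": [0,0,0],"fingers": -1}]'

```text
time_s: 10.75
tcp_pos: [0.495, 0.0421, 0.1384]
eef_rot: [-180.0, 0.0, -88.9]
contact_force: [-0.7, -2.0, 6.8]
gripper_width: 0.0137
gripper_force: 44.8
```

```bash
python3 -c "
from h import *
goto(.496,.067,.1385,-88.9)"
```

```text
t 10.75 p [0.495  0.0421 0.1384] rot [-1.7996e+02  3.0000e-02 -8.8880e+01] q [ 27.6   8.3 -28.5  -0.  -53.2 -26.4] F [-0.7 -2.   6.8] M [-0.52  0.51 -0.02] w 0.0137 g 44.83316324651241
slide [-0.166 -0.01  -0.   ] rot [-0.009  0.007  0.004]
```

Request:
play_rows --rows '[{"slide": [-0.02,0,-0.001],"delta_rot": [0,0,0],"fingers": -1},{"slide": [-0.02,0,0],"delta_rot": [0,0,0],"fingers": -1},{"slide": [-0.02,0,0],"delta_rot": [0,0,0],"fingers": -1},{"slide": [-0.02,0,0],"delta_rot": [0,0,0],"fingers": -1},{"slide": [-0.02,0,0],"delta_rot": [0,0,0],"fingers": -1},{"slide": [0,0,0],"delta_rot": [0,0,0],"fingers": -1}]'

```text
time_s: 11.5
tcp_pos: [0.4946, 0.0565, 0.1384]
eef_rot: [-180.0, 0.0, -88.9]
contact_force: [-0.6, -2.7, 5.6]
gripper_width: 0.0137
gripper_force: 44.8
```

Request:
play_rows --rows '[{"slide": [-0.01,0,0],"delta_rot": [0,0,0],"fingers": -1},{"slide": [-0.01,0,0],"delta_rot": [0,0,0],"fingers": -1},{"slide": [0,0,0],"delta_rot": [0,0,0],"fingers": -1}]'

```text
time_s: 11.88
tcp_pos: [0.4945, 0.0592, 0.1385]
eef_rot: [-180.0, -0.0, -88.9]
contact_force: [-0.1, -4.1, 5.8]
gripper_width: 0.0137
gripper_force: 44.8
```

Request:
play_rows --rows '[{"slide": [-0.01,0,0],"delta_rot": [0,0,0],"fingers": -1},{"slide": [-0.01,0,0],"delta_rot": [0,0,0],"fingers": -1},{"slide": [0,0,0],"delta_rot": [0,0,0],"fingers": -1}]'

```text
time_s: 12.25
tcp_pos: [0.4944, 0.0622, 0.1384]
eef_rot: [-180.0, -0.0, -88.9]
contact_force: [-0.5, -3.5, 6.3]
gripper_width: 0.014
gripper_force: 44.8
```

Request:
play_rows --rows '[{"slide": [-0.01,0,0],"delta_rot": [0,0,0],"fingers": -1},{"slide": [-0.01,0,0],"delta_rot": [0,0,0],"fingers": -1},{"slide": [0,0,0],"delta_rot": [0,0,0],"fingers": -1}]'

```text
time_s: 12.62
tcp_pos: [0.4944, 0.0651, 0.1384]
eef_rot: [-180.0, -0.0, -88.9]
contact_force: [0.0, -5.1, 6.5]
gripper_width: 0.0137
gripper_force: 44.8
```

Request:
play_rows --rows '[{"slide": [-0.007,0,0],"delta_rot": [0,0,0],"fingers": -1},{"slide": [0,0,0],"delta_rot": [0,0,0],"fingers": -1}]'

```text
time_s: 12.88
tcp_pos: [0.4944, 0.0661, 0.1385]
eef_rot: [-180.0, -0.0, -88.9]
contact_force: [-0.5, -5.1, 6.6]
gripper_width: 0.0141
gripper_force: 44.8
```

Request:
play_rows --rows '[{"slide": [-0.007,0,0],"delta_rot": [0,0,0],"fingers": -1},{"slide": [0,0,0],"delta_rot": [0,0,0],"fingers": -1}]'

```text
time_s: 13.12
tcp_pos: [0.4943, 0.0671, 0.1385]
eef_rot: [-180.0, -0.0, -88.9]
contact_force: [0.1, -5.5, 6.3]
gripper_width: 0.0135
gripper_force: 44.8
```

Run:
```python
from h import *
goto(.4956,.07,.1385,-88.9)
c=r.capture('top');im=c['image']
g=cv2.cvtColor(im,cv2.COLOR_BGR2GRAY).astype(int)
import pickle
g0=cv2.cvtColor(pickle.load(open('top0.pkl','rb'))['image'],cv2.COLOR_BGR2GRAY).astype(int)
for v in (200,240):
  for n,q in(('0',g0),('1',g)):print(v,n,'jaw',q[v-2:v+3,150:166].mean(0).astype(int),'face',q[v-2:v+3,205:222].mean(0).astype(int))
```

```text
t 13.12 p [0.4943 0.0671 0.1385] rot [-1.800e+02 -3.000e-02 -8.891e+01] q [ 30.4   8.5 -28.2   0.  -53.3 -29.3] F [ 0.1 -5.5  6.3] M [-2.21  0.07 -0.01] w 0.0135 g 44.83140282332897
slide [-0.019 -0.009 -0.   ] rot [-0.001 -0.007 -0.002]
200 0 jaw [ 79  71  82  98 112 120  92  46  54  95 119 129 135 135 126 110] face [141 140 139 137 139 140 136 129 124 115 124 134 138 135 135 135 139]
200 1 jaw [ 92  82  95 113 127 138 104  54  64 109 133 146 154 152 143 123] face [41 41 42 41 42 43 41 43 41 42 44 40 42 42 41 39 39]
240 0 jaw [ 81  71  73  94 118 111  70  49  77 107 128 135 139 136 136 133] face [144 144 145 144 141 141 137 131 123 117 131 143 143 144 143 144 144]
240 1 jaw [48 49 61 71 72 74 76 76 77 76 77 73 75 75 73 69] face [140 147 143 120  86  55  43  79 118 129 147 159 160 161 162 159 162]
```

Request:
play_rows --rows '[{"slide": [-0.007,0,-0.001],"delta_rot": [0,0,0],"fingers": -1},{"slide": [0,0,0],"delta_rot": [0,0,0],"fingers": -1}]'

```text
time_s: 13.42
tcp_pos: [0.4942, 0.0684, 0.1384]
eef_rot: [-180.0, -0.0, -88.9]
contact_force: [-0.4, -5.2, 5.8]
gripper_width: 0.0137
gripper_force: 44.8
```

Request:
play_rows --rows '[{"slide": [-0.007,0,-0.001],"delta_rot": [0,0,0],"fingers": -1},{"slide": [0,0,0],"delta_rot": [0,0,0],"fingers": -1}]'

```text
time_s: 13.68
tcp_pos: [0.4941, 0.0692, 0.1385]
eef_rot: [180.0, -0.0, -88.9]
contact_force: [-0.2, -4.8, 4.0]
gripper_width: 0.0139
gripper_force: 44.8
```

Request:
play_rows --rows '[{"slide": [-0.007,0,0],"delta_rot": [0,0,0],"fingers": -1},{"slide": [0,0,0],"delta_rot": [0,0,0],"fingers": -1}]'

```text
time_s: 13.92
tcp_pos: [0.494, 0.0701, 0.1385]
eef_rot: [180.0, -0.0, -88.9]
contact_force: [0.8, -5.6, 4.5]
gripper_width: 0.0136
gripper_force: 44.8
```

Request:
play_rows --rows '[{"slide": [-0.007,0,0],"delta_rot": [0,0,0],"fingers": -1},{"slide": [0,0,0],"delta_rot": [0,0,0],"fingers": -1}]'

```text
time_s: 14.18
tcp_pos: [0.494, 0.071, 0.1385]
eef_rot: [180.0, -0.0, -88.9]
contact_force: [-0.1, -6.4, 4.7]
gripper_width: 0.014
gripper_force: 44.8
```

Run:
```python
from h import *
goto(.4956,.07,.1385,-88.9)
c=r.capture('side');cv2.imwrite('pics/s3.png',cv2.resize(c['image'][165:305,165:325],None,fx=5,fy=4.2))
```

```text
t 14.18 p [0.494  0.071  0.1385] rot [ 1.7997e+02 -5.0000e-02 -8.8920e+01] q [ 30.8   8.5 -28.2   0.  -53.3 -29.7] F [-0.1 -6.4  4.7] M [-2.5  -0.03 -0.03] w 0.014 g 44.830932319164276
slide [ 0.007 -0.011 -0.   ] rot [ 0.007 -0.011 -0.004]
```

View pics/s3.png

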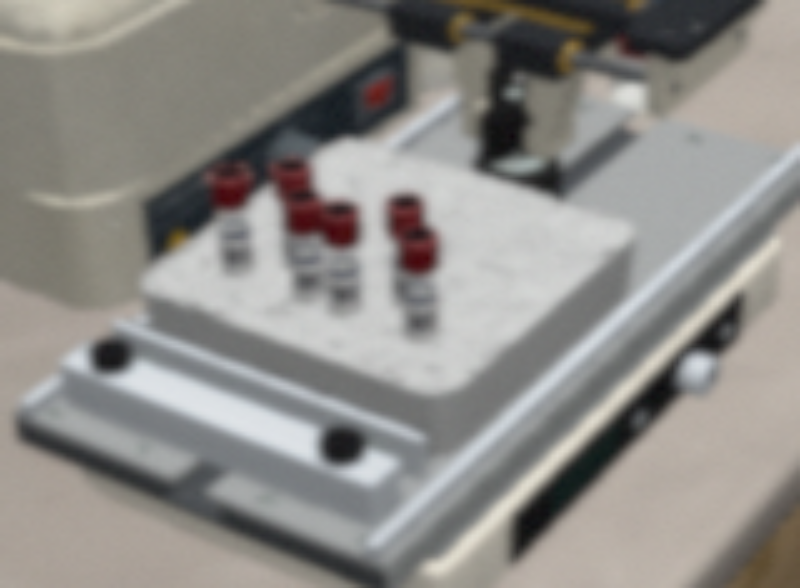

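The roller sits right behind the tray's rear edge, at about (520,180). I'll measure how far the tray has moved from the tube caps.

```bash
cat >> h.py <<'E'
def red(c):
    im=c['image'].astype(int);m=((im[...,2]-im[...,1]>45)).astype(np.uint8);m[:195]=0;m[255:]=0;m[:,:195]=0;m[:,265:]=0
    v,u=np.nonzero(m);return u.mean(),v.mean(),len(u)
E
python3 - <<'E'
from h import *
import pickle
a=pickle.load(open('side0.pkl','rb'));b=r.capture('side')
for c in(a,b):
    u,v,n=red(c);print(n,u,v,onz(c,u,v,.188))
E
```

```text
155 230.84516129032258 215.43870967741935 [0.48312927 0.2192125  0.188     ]
172 230.58139534883722 216.0639534883721 [0.48236767 0.22107677 0.188     ]
```

Request:
play_rows --rows '[{"slide": [-0.007,0,0],"delta_rot": [0,0,0],"fingers": -1},{"slide": [0,0,0],"delta_rot": [0,0,0],"fingers": -1}]'

```text
time_s: 14.52
tcp_pos: [0.4939, 0.072, 0.1385]
eef_rot: [180.0, -0.1, -88.9]
contact_force: [-0.2, -6.6, 5.6]
gripper_width: 0.0135
gripper_force: 44.8
```

Request:
play_rows --rows '[{"slide": [-0.007,0,0],"delta_rot": [0,0,0],"fingers": -1},{"slide": [0,0,0],"delta_rot": [0,0,0],"fingers": -1}]'

```text
time_s: 14.78
tcp_pos: [0.4938, 0.073, 0.1385]
eef_rot: [180.0, -0.1, -88.9]
contact_force: [-0.6, -6.1, 5.4]
gripper_width: 0.0137
gripper_force: 44.8
```

Request:
play_rows --rows '[{"slide": [-0.007,0,0],"delta_rot": [0,0,0],"fingers": -1},{"slide": [0,0,0],"delta_rot": [0,0,0],"fingers": -1}]'

```text
time_s: 15.02
tcp_pos: [0.4938, 0.0741, 0.1385]
eef_rot: [180.0, -0.1, -88.9]
contact_force: [-0.2, -6.2, 5.0]
gripper_width: 0.014
gripper_force: 44.8
```

Request:
play_rows --rows '[{"slide": [-0.007,0,0],"delta_rot": [0,0,0],"fingers": -1},{"slide": [0,0,0],"delta_rot": [0,0,0],"fingers": -1}]'

```text
time_s: 15.28
tcp_pos: [0.4937, 0.0751, 0.1385]
eef_rot: [180.0, -0.1, -88.9]
contact_force: [-0.8, -7.1, 4.7]
gripper_width: 0.0137
gripper_force: 44.8
```

Request:
play_rows --rows '[{"slide": [-0.007,0,0],"delta_rot": [0,0,0],"fingers": -1},{"slide": [0,0,0],"delta_rot": [0,0,0],"fingers": -1}]'

```text
time_s: 15.52
tcp_pos: [0.4937, 0.0762, 0.1385]
eef_rot: [180.0, -0.1, -88.9]
contact_force: [0.2, -6.0, 5.1]
gripper_width: 0.0139
gripper_force: 44.8
```

Request:
play_rows --rows '[{"slide": [-0.007,0,0],"delta_rot": [0,0,0],"fingers": -1},{"slide": [0,0,0],"delta_rot": [0,0,0],"fingers": -1}]'

```text
time_s: 15.78
tcp_pos: [0.4937, 0.0771, 0.1385]
eef_rot: [180.0, -0.1, -88.9]
contact_force: [-0.8, -7.2, 5.5]
gripper_width: 0.0139
gripper_force: 44.8
```

Request:
play_rows --rows '[{"slide": [-0.007,0,0],"delta_rot": [0,0,0],"fingers": -1},{"slide": [0,0,0],"delta_rot": [0,0,0],"fingers": -1}]'

```text
time_s: 16.02
tcp_pos: [0.4936, 0.0778, 0.1385]
eef_rot: [179.9, -0.1, -88.9]
contact_force: [-0.5, -8.5, 5.3]
gripper_width: 0.0141
gripper_force: 44.8
```

Run:
```python
from h import *
goto(.4956,.07,.1385,-88.9)
c=r.capture('side');u,v,n=red(c);print(n,onz(c,u,v,.188))
```

```text
t 16.02 p [0.4936 0.0778 0.1385] rot [ 1.7994e+02 -1.0000e-01 -8.8920e+01] q [ 31.6   8.6 -28.1   0.1 -53.4 -30.5] F [-0.5 -8.5  5.3] M [-3.51 -0.08  0.04] w 0.0141 g 44.83117885887623
slide [ 0.052 -0.012 -0.   ] rot [ 0.014 -0.023 -0.003]
174 [0.48207137 0.22769299 0.188     ]
```

Request:
play_rows --rows '[{"slide": [-0.004,0,0],"delta_rot": [0,0,0],"fingers": -1},{"slide": [0,0,0],"delta_rot": [0,0,0],"fingers": -1}]'

```text
time_s: 16.32
tcp_pos: [0.4936, 0.078, 0.1385]
eef_rot: [179.9, -0.1, -88.9]
contact_force: [-0.5, -10.5, 6.6]
gripper_width: 0.0134
gripper_force: 44.9
```

Request:
play_rows --rows '[{"slide": [-0.005,0,-0.002],"delta_rot": [0,0,0],"fingers": -1},{"slide": [0,0,0],"delta_rot": [0,0,0],"fingers": -1}]'

```text
time_s: 16.58
tcp_pos: [0.4934, 0.0786, 0.1385]
eef_rot: [179.9, -0.2, -88.9]
contact_force: [1.6, -11.7, 4.7]
gripper_width: 0.0136
gripper_force: 44.9
```

Run:
```python
from h import *
goto(.4956,.07,.1385,-88.9)
```

```text
t 16.57 p [0.4934 0.0786 0.1385] rot [ 1.799e+02 -1.500e-01 -8.893e+01] q [ 31.7   8.6 -28.1   0.1 -53.4 -30.7] F [  1.6 -11.7   4.7] M [-4.36 -0.51 -0.05] w 0.0136 g 44.862575232982635
slide [ 0.058 -0.014  0.   ] rot [ 0.022 -0.033 -0.006]
```

Request:
play_rows --rows '[{"slide": [-0.003,-0.004,0],"delta_rot": [0,0,0],"fingers": -1},{"slide": [0,0,0],"delta_rot": [0,0,0],"fingers": -1},{"slide": [0,0,0],"delta_rot": [0,0,0],"fingers": -1}]'

```text
time_s: 16.95
tcp_pos: [0.4935, 0.0787, 0.1385]
eef_rot: [179.8, -0.2, -88.9]
contact_force: [0.2, -12.0, 6.0]
gripper_width: 0.0137
gripper_force: 44.9
```

Run:
```python
from h import *
goto(.4956,.07,.1385,-88.9)
```

```text
t 16.95 p [0.4935 0.0787 0.1385] rot [179.84  -0.19 -88.93] q [ 31.7   8.7 -28.    0.1 -53.5 -30.7] F [  0.2 -12.    6. ] M [-4.8   0.11  0.02] w 0.0137 g 44.862777069211006
slide [ 0.058 -0.013  0.   ] rot [ 0.034 -0.041 -0.007]
```

Request:
play_rows --rows '[{"slide": [0,0,0],"delta_rot": [0,0,1],"fingers": -1},{"slide": [0,0,0],"delta_rot": [0,0,1],"fingers": -1},{"slide": [0,0,0],"delta_rot": [0,0,1],"fingers": -1},{"slide": [0,0,0],"delta_rot": [0,0,1],"fingers": -1},{"slide": [0,0,0],"delta_rot": [0,0,0],"fingers": -1}]' --squeeze 58

```text
time_s: 17.58
tcp_pos: [0.4934, 0.0791, 0.1385]
eef_rot: [179.9, -0.2, -107.3]
contact_force: [-1.7, -9.2, 6.7]
gripper_width: 0.0137
gripper_force: 57.9
```

Run:
```python
from h import *
goto(.4935,.0787,.1385,-180)
```

```text
t 17.57 p [0.4934 0.0791 0.1385] rot [ 179.9    -0.19 -107.33] q [ 31.7   8.7 -28.    0.1 -53.5 -49.1] F [-1.7 -9.2  6.7] M [-3.96  0.51 -0.02] w 0.0137 g 57.86368936300278
slide [ 0.002 -0.002 -0.   ] rot [-8.0000e-03 -5.0000e-02  1.5854e+01]
```

Request:
play_rows --rows '[{"slide": [0,0,0],"delta_rot": [0,0,1],"fingers": -1},{"slide": [0,0,0],"delta_rot": [0,0,1],"fingers": -1},{"slide": [0,0,0],"delta_rot": [0,0,1],"fingers": -1},{"slide": [0,0,0],"delta_rot": [0,0,1],"fingers": -1},{"slide": [0,0,0],"delta_rot": [0,0,0],"fingers": -1}]'

```text
time_s: 18.2
tcp_pos: [0.4934, 0.0793, 0.1385]
eef_rot: [180.0, -0.2, -125.7]
contact_force: [-2.2, -9.6, 6.2]
gripper_width: 0.0136
gripper_force: 57.9
```

Run:
```python
from h import *
goto(.4935,.0787,.1385,-180)
```

```text
t 18.2 p [0.4934 0.0793 0.1385] rot [ 179.96   -0.19 -125.67] q [ 31.7   8.7 -28.    0.  -53.5 -67.4] F [-2.2 -9.6  6.2] M [-3.6   0.79  0.04] w 0.0136 g 57.87325032055378
slide [ 0.003 -0.003  0.   ] rot [-0.012 -0.044 11.854]
```

Request:
play_rows --rows '[{"slide": [0,0,0],"delta_rot": [0,0,1],"fingers": -1},{"slide": [0,0,0],"delta_rot": [0,0,1],"fingers": -1},{"slide": [0,0,0],"delta_rot": [0,0,1],"fingers": -1},{"slide": [0,0,0],"delta_rot": [0,0,1],"fingers": -1},{"slide": [0,0,0],"delta_rot": [0,0,1],"fingers": -1},{"slide": [0,0,0],"delta_rot": [0,0,0],"fingers": -1}]'

```text
time_s: 18.95
tcp_pos: [0.4935, 0.0794, 0.1385]
eef_rot: [-180.0, -0.2, -148.6]
contact_force: [-2.4, -7.5, 5.7]
gripper_width: 0.0133
gripper_force: 57.9
```

Run:
```python
from h import *
goto(.4935,.0787,.1385,-180)
```

```text
t 18.95 p [0.4935 0.0794 0.1385] rot [-179.97   -0.18 -148.58] q [ 31.7   8.7 -28.    0.  -53.5 -90.3] F [-2.4 -7.5  5.7] M [-3.31  0.47  0.04] w 0.0133 g 57.87496268749237
slide [ 0.002 -0.004 -0.   ] rot [-0.017 -0.036  6.855]
```

Request:
play_rows --rows '[{"slide": [0,0,0],"delta_rot": [0,0,1],"fingers": -1},{"slide": [0,0,0],"delta_rot": [0,0,1],"fingers": -1},{"slide": [0,0,0],"delta_rot": [0,0,1],"fingers": -1},{"slide": [0,0,0],"delta_rot": [0,0,1],"fingers": -1},{"slide": [0,0,0],"delta_rot": [0,0,0],"fingers": -1}]'

```text
time_s: 19.58
tcp_pos: [0.4936, 0.0796, 0.1384]
eef_rot: [-179.9, -0.1, -166.9]
contact_force: [-2.0, -8.2, 5.2]
gripper_width: 0.0139
gripper_force: 57.9
```

Run:
```python
from h import *
goto(.4935,.0787,.1385,-180)
```

```text
t 19.57 p [0.4936 0.0796 0.1384] rot [-1.7993e+02 -1.4000e-01 -1.6691e+02] q [  31.7    8.7  -28.     0.   -53.5 -108.7] F [-2.  -8.2  5.2] M [-3.23  0.28  0.05] w 0.0139 g 57.87889949977398
slide [ 0.002 -0.006 -0.   ] rot [-0.02  -0.029  2.856]
```

Request:
play_rows --rows '[{"slide": [0,0,0],"delta_rot": [0,0,1],"fingers": -1},{"slide": [0,0,0],"delta_rot": [0,0,1],"fingers": -1},{"slide": [0,0,0],"delta_rot": [0,0,1],"fingers": -1},{"slide": [0,0,0],"delta_rot": [0,0,0],"fingers": -1}]'

```text
time_s: 20.08
tcp_pos: [0.4935, 0.0798, 0.1384]
eef_rot: [-179.9, -0.1, 179.4]
contact_force: [-1.9, -7.0, 5.5]
gripper_width: 0.0138
gripper_force: 57.9
```

Run:
```python
from h import *
goto(.4935,.0787,.1385,-186)
c=r.capture('side');cv2.imwrite('pics/s4.png',cv2.resize(c['image'][165:225,230:310],None,fx=10,fy=10,interpolation=cv2.INTER_CUBIC))
```

```text
t 20.07 p [0.4935 0.0798 0.1384] rot [-1.7991e+02 -1.3000e-01  1.7935e+02] q [  31.8    8.7  -28.     0.   -53.5 -122.4] F [-1.9 -7.   5.5] M [-2.66  0.51  0.18] w 0.0138 g 57.918271869421005
slide [-0.    -0.007 -0.001] rot [-0.021 -0.027  1.168]
```

View pics/s4.png

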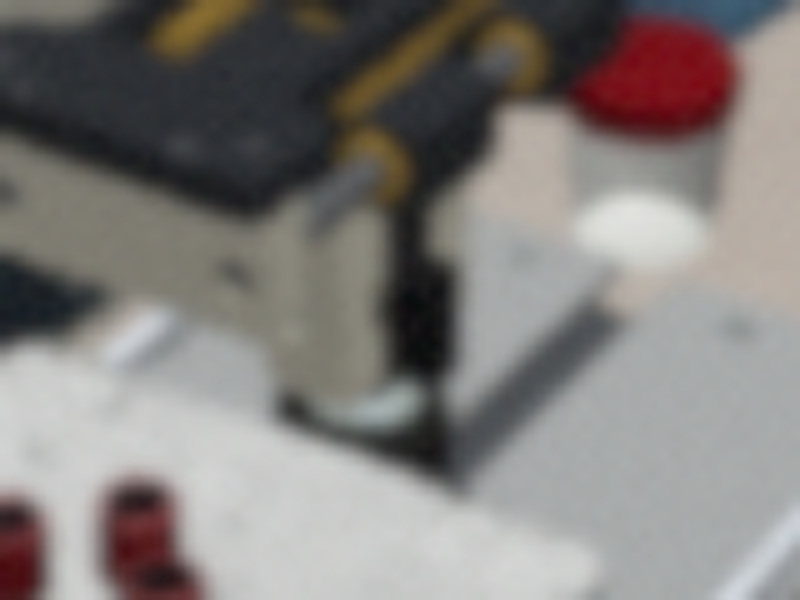

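The bar is now across the slot at about (420,300), between the fingers, and the torque is rising. I'll turn a little further to the stop.

Request:
play_rows --rows '[{"slide": [0,0,0],"delta_rot": [0,0,0.7],"fingers": -1},{"slide": [0,0,0],"delta_rot": [0,0,0],"fingers": -1}]'

```text
time_s: 20.38
tcp_pos: [0.4934, 0.08, 0.1384]
eef_rot: [-179.9, -0.1, 176.2]
contact_force: [-3.3, -5.4, 5.7]
gripper_width: 0.0137
gripper_force: 58.0
```

Run:
```python
from h import *
goto(.4935,.0787,.1385,-186)
```

```text
t 20.38 p [0.4934 0.08   0.1384] rot [-1.7992e+02 -1.3000e-01  1.7617e+02] q [  31.8    8.7  -28.    -0.   -53.5 -125.6] F [-3.3 -5.4  5.7] M [-2.26  0.89  0.32] w 0.0137 g 57.96856038272381
slide [-0.001 -0.008 -0.001] rot [-0.018 -0.027  0.473]
```

Request:
play_rows --rows '[{"slide": [0.002,-0.004,0],"delta_rot": [0,0,-0.2],"fingers": -1},{"slide": [0,0,0],"delta_rot": [0,0,0],"fingers": -1}]'

```text
time_s: 20.62
tcp_pos: [0.4934, 0.0798, 0.1384]
eef_rot: [-180.0, -0.1, 177.1]
contact_force: [-3.6, -4.9, 4.3]
gripper_width: 0.014
gripper_force: 57.9
```

Run:
```python
from h import *
goto(.4935,.0787,.1385,-186)
c=r.capture('side');u,v,n=red(c);print(n,onz(c,u,v,.188))
```

```text
t 20.62 p [0.4934 0.0798 0.1384] rot [-1.7997e+02 -9.0000e-02  1.7709e+02] q [  31.7    8.7  -28.    -0.   -53.4 -124.6] F [-3.6 -4.9  4.3] M [-1.76  0.65  0.  ] w 0.014 g 57.85757437348366
slide [-0.001 -0.007 -0.001] rot [-0.007 -0.02   0.675]
178 [0.48337048 0.22868102 0.188     ]
```

Request:
play_rows --rows '[{"slide": [0,0,0],"delta_rot": [0,0,0],"fingers": -0.4},{"slide": [0,0,0],"delta_rot": [0,0,0],"fingers": -0.3},{"slide": [0,0,0],"delta_rot": [0,0,0],"fingers": -0.3},{"slide": [0,0,0],"delta_rot": [0,0,0],"fingers": -0.3}]'

```text
time_s: 21.18
tcp_pos: [0.4943, 0.0802, 0.1387]
eef_rot: [180.0, 0.0, 177.1]
contact_force: [0.8, 0.0, 0.5]
gripper_width: 0.0305
gripper_force: 0.0
```

Run:
```python
from h import *
goto(.4935,.0787,.1385,-186)
c=r.capture('side');u,v,n=red(c);print(n,onz(c,u,v,.188))
```

```text
t 21.18 p [0.4943 0.0802 0.1387] rot [179.99   0.   177.11] q [  31.7    8.7  -28.    -0.   -53.3 -124.6] F [0.8 0.  0.5] M [-0.04 -0.03 -0.01] w 0.0305 g 0.0
slide [ 0.005 -0.01   0.002] rot [0.003 0.    0.679]
174 [0.48269836 0.22836151 0.188     ]
```

Request:
play_rows --rows '[{"slide": [0,0,-0.1],"delta_rot": [0,0,0],"fingers": -0.3},{"slide": [0,0,-0.2],"delta_rot": [0,0,0],"fingers": -0.3},{"slide": [0,0,-0.3],"delta_rot": [0,0,0],"fingers": -0.3},{"slide": [0,0,-0.3],"delta_rot": [0,0,0],"fingers": -0.3},{"slide": [0,0,0],"delta_rot": [0,0,0],"fingers": -0.3},{"slide": [0,0,0],"delta_rot": [0,0,0],"fingers": -0.3}]'

```text
time_s: 21.98
tcp_pos: [0.4941, 0.08, 0.2743]
eef_rot: [180.0, 0.0, 177.1]
contact_force: [0.4, -0.7, -0.4]
gripper_width: 0.0303
gripper_force: 0.0
```

Run:
```python
from h import *
c=r.capture('side');u,v,n=red(c);print(n,onz(c,u,v,.188))
print(proj(c,[(.4943,.079,.169)])-[190,130])
cv2.imwrite('pics/s5.png',cv2.resize(c['image'][130:250,190:350],None,fx=5,fy=5,interpolation=cv2.INTER_CUBIC))
```

```text
167 [0.48394859 0.22886083 0.188     ]
[[75.95631072 58.28703371]]
```

View pics/s5.png

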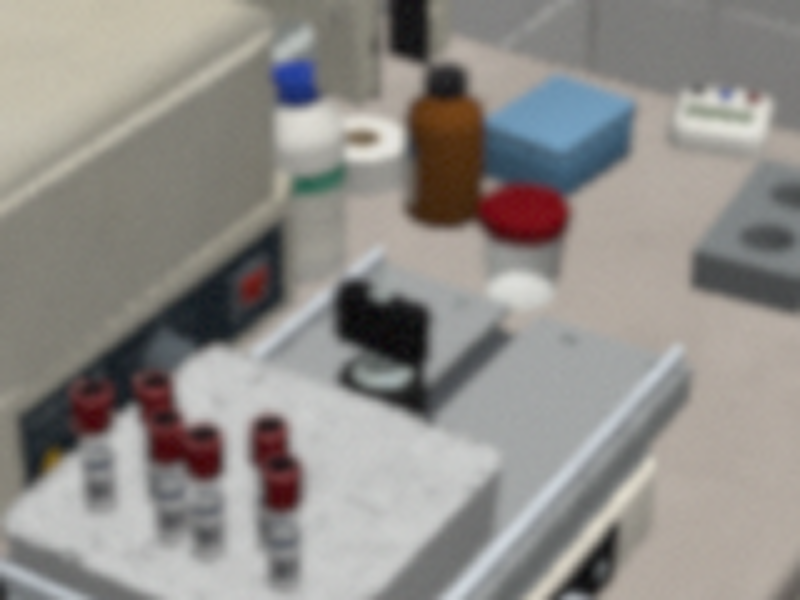

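The stop stands upright at about (385,320), with its bar across the slot and the roller against the tray. The tray has held its place and the cup and bottle haven't moved, so I'm handing the job in.

```bash
python3 -c "
from plant import r
print(r.close_job())"
```

```text
the job is handed in; nothing more can be done
None
```

I handed the job in with the stop locked about 95° clockwise across the slot and released. I estimate it pressed the tray into the spring fence with 8–9 N before locking. The tray stayed in place after release, but the judge returned no verdict.

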